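Close the coffee jug: dripper off, twist-lock lid on

TASK

The coffee is made. Take the white filter dripper off the mouth of the vacuum jug and stand it upright on the blue saucer, keeping it level on the way. Then put the lid on the jug, its pins dropping through the two orange-marked notches, and twist it clockwise by its grip bar until it is fully tight against the stops, its bar in line with the white marks; drop nothing and leave the other things on the desk where they are.

Things in the scene. Friction and masses are not known exactly. Their poses are not given: they have to be found in the camera images.
- jug: Silver vacuum jug, 128 mm in diameter, 165 mm high, fixed firmly to the desk, upright. Origin: centre of its underside, z up. A black loop handle of 16 mm round bar stands out on its -x side to 114 mm from the axis, 17 to 126 mm high. White blocks on the neck at +x and -x mark the closed position.
- jug_mouth (a point): Centre of the jug's mouth, level with the flat rim (165 mm above the desk); axes as the jug's. The black neck is 104 mm across outside, 86 mm inside. 1.5 mm below the rim an inward steel lip narrows the bore to 71 mm, broken by two opposite notches, each 36 degrees wide (about 24 mm), centred 60 and 240 degrees counter-clockwise (from above) from the jug's x axis.
- jug_notch (a point): Middle of one of the two notches at rim level, 39 mm from the axis; an orange block on the outside of the neck marks each. Clockwise of a notch the lip's underside is a ramp that pulls the lid's pins down and grows tight over the last 15 degrees (up to 1.5 N m); a stop ends the travel 60 degrees from the notch, the lid's bar then along the jug's x. Counter-clockwise is blocked.
- lid: Loose lid, 0.14 kg, starts upright on the desk. Origin: centre of its underside, z up. Grey plug 65 mm in diameter, 24 mm high; black flange 106 mm in diameter, 24 to 32 mm high; on top a grey grip bar along the lid's x axis, 78 mm long, 14 mm thick, 32 to 60 mm high. Half a turn about z leaves it the same.
- lid_pin (a point): Tip of one of the two steel pins, 8 mm in diameter, that stand out of the plug along +x and -x to 41 mm from the lid's axis, 9.5 mm above the lid's underside. Orange squares on the flange at the bar's ends show where the pins are.
- lid_seat (a point): Centre of the underside of the lid's flange, 24 mm above the lid's origin; axes as the lid's. It meets jug_mouth when the lid is home; with the pins resting on top of the lip, not in the notches, it stays about 17 mm higher.
- dripper: White cone dripper, 0.2 kg, starts upright on the jug's mouth. Origin: centre of its underside, z up. Foot 60 mm wide, 8 mm high (inside the mouth, origin then 8 mm below the rim); flange 108 mm wide, 8 to 14 mm high, resting on the rim; cone 112 mm wide at its top, 80 mm high. Handle: upright flat tab on the -x side, 12 mm thick (y), 50 to 102 mm from the axis, 36 to 80 mm high.
- saucer: Blue saucer, 190 mm in diameter, 16 mm high, fixed to the desk. Origin: centre of its underside; the flat floor, 5 mm above the desk, is about 110 mm in diameter.
- mug_a: Grey mug, 80 mm in diameter, 95 mm high, handle at +y. Leave alone. Origin: centre of its underside.
- mug_b: Blue mug, 80 mm in diameter, 95 mm high, handle at +y. Leave alone. Origin: centre of its underside.
- mouse: Black computer mouse, 105 x 60 x 32 mm. Leave alone. Origin: centre of its underside.
- stapler: Red and black stapler, 135 x 34 x 39 mm. Leave alone. Origin: centre of its underside.
- phone: Black phone lying flat, 150 x 72 x 9 mm. Leave alone. Origin: centre of its underside.
- lexicon: Thick dark red book lying flat, 170 x 240 x 55 mm. Leave alone. Origin: centre of its underside.
Mind the look-alikes: they are no part of the job. What is shaped like the lid but green is not meant. Leave any green look-alike of the dripper alone.

How it is judged:
On the way, in this order (a step that is already met when the one before it is completed fails the run):
1. the dripper stands released and upright on the saucer (horizontal distance between dripper and saucer below 0.03 m and z of dripper in the frame of saucer below 0.01 m and angle between dripper's own z axis and vertical below 0.12 rad and contact force between the fingers and dripper below 0.1 N), for 0.2 s.
2. the lid sits in the mouth with its pins through the notches (horizontal distance between lid_seat and jug_mouth below 0.006 m and z of lid_seat in the frame of jug_mouth below 0.005 m), for 0.1 s.
At the end, for the whole second after the job is handed in: The lid is home on the jug: flange within 1.5 mm of the rim, centred within 5 mm, not tilted, and turned clockwise to within 8 degrees of the stops (its bar along the jug's x axis); the dripper stands upright on the saucer within 30 mm of its centre; both are at rest (horizontal distance between lid_seat and jug_mouth below 0.005 m and z of lid_seat in the frame of jug_mouth below 0.0015 m and angle between lid's own z axis and vertical below 0.05 rad and angle between the x axis of lid and the x axis of jug, either way round below 0.14 rad and linear speed of each of lid, dripper below 0.02 m/s and horizontal distance between dripper and saucer below 0.03 m and z of dripper in the frame of saucer below 0.01 m and angle between dripper's own z axis and vertical below 0.12 rad); the robot touches nothing.
It fails at once if the dripper is tipped by more than about 35 degrees (angle between dripper's own z axis and vertical above 0.6 rad).
It fails at once if the dripper is dropped (contact force between the fingers and dripper below 0.05 N and linear speed of dripper above 0.65 m/s).
It fails at once if the lid is dropped (contact force between the fingers and lid below 0.05 N and linear speed of lid above 0.65 m/s).
It fails at once if a bystander is pushed away by more than 30 mm (distance of any of mug_a, mug_b, mouse, stapler, phone, lexicon from where it was at the start of the episode above 0.03 m).
It fails at once if a mug is tipped over (angle between any of mug_a, mug_b's own z axis and vertical above 0.5 rad).
It also fails if it takes over 51 s, if anything falls off the work surface, if the arm or the gripper's body presses on something with over 40 N, if the wrist force passes 120 N, or if a joint passes its speed limit or range.

ROBOT

A 7-joint arm with a two-finger parallel gripper is mounted at the origin on the work surface. World frame = base frame: x ahead of the robot, y to its left, z up, the work surface at z = 0. Lengths are in m, angles in rad, forces in N, time in s.
With the tool pointing down it reaches from about 0.35 to 0.9 m from the base axis. Payload 8.1 kg.
Tool frame: the origin (TCP) lies on the centre line of the jaws, within the pads' length; the fingertips stand 19 mm ahead of it and the grasp point (between the pads) is the TCP (arm.tip_reach is the distance from the TCP to the fingertips, in m); z points along the fingers, y is the line along which they close (so a half turn about z gives the same grasp; the last joint's range is limited). The gripper opens to 92 mm and grips with 3 to 60 N. Pads are 19 mm wide; open, the fingers measure 130 mm over their backs; the gripper's body (75 mm by 190 mm) begins 47 mm behind the grasp point.
Start: joints at [1.105, 0.434, 0.025, 1.573, -0.012, 1.134, -0.075], TCP at [0.222, -0.584, 0.246] pointing down, gripper open.
Joint ranges: [-2.62, 2.62], [-0.44, 2.09], [-1.27, 1.32], [0.08, 2.57], [-1.32, 4.46], [0.12, 2], [-2.74, 2.74]. Speed limits (rad/s): [2.22, 2.22, 3.01, 3.01, 3.14, 3.14, 3.14].

INTERFACE

Orientations are given as a rotation vector (axis times angle).
In Python, from cell import arm gives the robot as it stands.
- The arm moves only by the tool arm_command, never from a script. Its argument "targets" is a list that holds one entry, the list of rows, each a list of 6 numbers: the shift along the tool's x, y, z in m, then the turn, a rotation vector about the tool's x, y, z in rad. A call has 1 to 10 rows; each row shifts and turns the commanded pose from where the row before left it, along the tool's axes as they then stand; what a row does not reach is not made up. A row lasts 1/8 s, in which the tool goes at most 62.5 mm and 10.7 degrees, less where a joint would pass 70% of its speed; a pose out of reach is approached as far as the arm can. A call with a gripper value outside its range is refused whole. "jaw" is the finger opening in m, from 0 to 0.0918, set as the call begins (left out, the last holds). The fingers move at their own pace and stop on an object; "newtons" is the grip in N (left out, the last holds). Time passes only in rows, so rows that do not move let the fingers close. It gives the time, the measured TCP pose, the force, the opening and the grip force at its end, in the units of the state.
- arm.observe(): the state, without advancing time (a new reading comes with each control period).
- arm.get_image(name): name is "scene" or "top" or "wrist"; returns a dict with "pixels" (384x512x3 uint8, red, green, blue), "z_map" (384x512 float32, m along the optical axis (not along the pixel's ray), 0 where there is no reading), "fx", "fy", "cx", "cy" (pixels), "xyz" and "rotation" of the camera in the world; the wrist camera has in their place "T_tool_cam" (4x4, takes a point from camera to tool coordinates, whose origin is the TCP and whose axes are the flange's). Camera axes: x right, y down, z forward; pixel columns grow to the right and rows downward; lengths in m; the calibration is good to about 2 mm. The wrist camera is an equidistant fisheye: a pixel r from the principal point sees the ray r / f radians off the axis. A picture is of the moment at which its call begins: read the wrist's pose just before it.
- arm.sign_off(): hands the job in; it is judged then, once.
The state is a dict: "clock": time; "joints": joint angles; "dq": joint speeds; "joint_efforts": joint torques, N m; "position": TCP position; "ee_rot": TCP orientation; "force": force on the tool from outside, world axes, zero at the start; "ft_torque": the same for the moment, N m; "width": opening from 0.0 (shut) to 1.0 (fully open); "gripper_force": force on a finger pad.
Only numpy, scipy, OpenCV 4.12 (cv2) and the standard library are available. Lean on these libraries where they do the work, as an engineer would, in place of code of your own. Each camera call takes 0.05 s, during which the arm holds its last target. There are 200 camera calls.

## Working session

There is one attempt and no reset: what is moved stays moved. The work goes in short steps, Python scripts to look and compute and a tool call to move; the robot and the scene stay as the last step left them, time stands still between calls to the robot, and variables do not carry over. Pictures are saved under pics/ and viewed, at most 10 in all, crops included, and the job is handed in when it is done.

Besides the shell and the picture viewer there is one more tool, called after "Emit:" by a JSON object that holds its "op" and its "data", one argument or row to a line. arm_command: Moves the arm, as the interface text tells. Its arguments: {"type":"object","properties":{"targets":{"type":"array","items":{"type":"array","items":{"type":"array","items":{"type":"number"}}}},"jaw":{"type":"number"},"newtons":{"type":"number"}},"required":["targets"]}

```bash
mkdir -p pics; ls
python3 - <<'E'
from cell import arm
import cv2,numpy as np,pickle
s=arm.observe();print(s)
d={}
for n in("scene","top"):
    d[n]=arm.get_image(n);cv2.imwrite(f"pics/{n}0.png",d[n]["pixels"][...,::-1])
    print(n,{k:v for k,v in d[n].items() if k not in("pixels","z_map")})
pickle.dump(d,open("v0.pkl","wb"))
E
```

```text
pics
{'clock': 0.0, 'joints': array([ 1.10539725,  0.43518558,  0.02499091,  1.57411574, -0.01158907,
        1.13398073, -0.0750907 ]), 'dq': array([ 0.00010658,  0.00017499, -0.00087099, -0.00020052,  0.00181468,
        0.00051864,  0.00055891]), 'joint_efforts': array([-1.10494395e-03, -6.67857885e+01,  9.84285213e-01, -3.14459074e+01,
       -6.06830930e-02,  4.28323529e-02,  1.37538941e-04]), 'position': array([ 0.22157134, -0.58388804,  0.24496118]), 'ee_rot': array([-3.08860769e+00, -5.66383922e-01,  6.77865296e-04]), 'force': array([ 0.33322015,  0.2862869 , -1.04076197]), 'ft_torque': array([ 0.01029557,  0.00691429, -0.02189289]), 'gripper_force': 0.0, 'width': 0.9967369968821411}
scene {'fx': 382.40895814210523, 'fy': 382.40895814210523, 'cx': 257.58076960466127, 'cy': 186.94515991932246, 'xyz': array([ 1.407691  , -0.31905568,  1.00710386]), 'rotation': array([-1.95928332, -1.41226149,  0.60829788])}
top {'fx': 492.55878394524143, 'fy': 492.55878394524143, 'cx': 261.49138244987864, 'cy': 190.6219199329382, 'xyz': array([ 0.19340928, -0.0178692 ,  1.78240888]), 'rotation': array([-2.11945374,  2.13275347, -0.22415287])}
```

View pics/scene0.png

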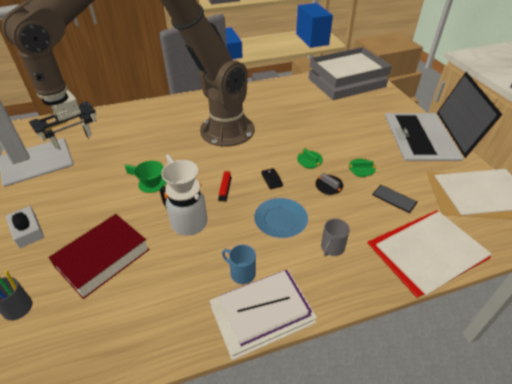

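View pics/top0.png

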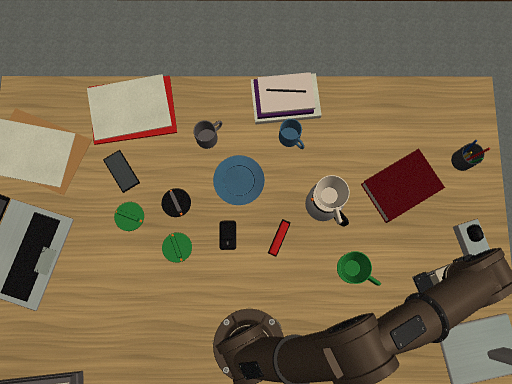

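The scene view shows the white dripper on the jug (181,180), the saucer (281,217) and the black lid (329,184). The top view shows the same things at (330,195), (239,180) and (176,203); the dripper tab points to (342,217). The green look-alikes are elsewhere.

```bash
cat > h.py <<'E'
import numpy as np,cv2,pickle
from scipy.spatial.transform import Rotation as R
def cloud(d):
    z=d["z_map"];v,u=np.indices(z.shape)
    p=np.stack([(u-d["cx"])/d["fx"]*z,(v-d["cy"])/d["fy"]*z,z],-1)
    return p@R.from_rotvec(d["rotation"]).as_matrix().T+d["xyz"]
def circ(p):
    A=np.c_[2*p[:,:2],np.ones(len(p))];s=np.linalg.lstsq(A,(p[:,:2]**2).sum(1),rcond=None)[0]
    return s[:2],np.sqrt(s[2]+s[:2]@s[:2])
E
python3 - <<'E'
from h import *
D=pickle.load(open("v0.pkl","rb"))
def rg(P,c,r,lo,hi): return (np.hypot(P[...,0]-c[0],P[...,1]-c[1])<r)&(P[...,2]>lo)&(P[...,2]<hi)
T=cloud(D["top"]);S=cloud(D["scene"])
for n,uv in dict(lid=(176,203),dr=(330,195),sau=(239,180),muga=(206,133),mugb=(290,132),stap=(279,237),phone=(228,235),mouse=(122,171),green1=(129,216),green2=(176,247),gdr=(354,267),book=(403,185)).items():
    print(n,T[uv[1],uv[0]].round(3))
for nm,P in(("top",T),("scene",S)):
    I=cv2.cvtColor(D[nm]["pixels"],cv2.COLOR_RGB2HSV)
    # lid
    c=T[203,176]
    f=P[rg(P,c,.09,.022,.075)];b=P[rg(P,c,.09,.048,.075)]
    fl=P[rg(P,c,.09,.022,.042)]
    (cx,cy),r=cv2.minEnclosingCircle(fl[:,:2].astype(np.float32))
    print(nm,"lid",len(f),cx,cy,r,"flange z",np.median(fl[:,2]),"bar",len(b),b.mean(0).round(4),np.median(b[:,2]))
    m=b[:,:2]-b[:,:2].mean(0);w,V=np.linalg.eigh(m.T@m);print(" bar ang",np.degrees(np.arctan2(V[1,1],V[0,1])),np.ptp(m@V[:,1]))
    # dripper
    c=T[195,330]
    q=P[rg(P,c,.13,.222,.25)]
    print(nm,"dr",len(q),"ztop",np.percentile(q[:,2],[50,90]))
    (x0,y0),r0=circ(q); 
    d=np.hypot(*(q[:,:2]-(x0,y0)).T); k=q[d<.064]
    for _ in range(5):
        c0,r0=circ(k); d=np.hypot(*(q[:,:2]-c0).T); k=q[abs(d-r0)<.008]
    h=q[d>.07]; print("  c",c0,r0,"handle",len(h),h[:,:2].mean(0), np.degrees(np.arctan2(*(h[:,:2].mean(0)-c0)[::-1])),"far",d.max())
    bl=(I[...,0]>95)&(I[...,0]<115)&(I[...,1]>90)&rg(P,T[180,239],.12,0,.03)
    e=P[bl];print("  saucer",cv2.minEnclosingCircle(e[:,:2].astype(np.float32)),np.percentile(e[:,2],[5,50,95]))
    # jug body
    j=P[rg(P,c0,.12,.02,.13)];print("  jug pts",len(j),j.mean(0) if len(j) else 0)
    o=(I[...,0]>5)&(I[...,0]<18)&(I[...,1]>150)&rg(P,c0,.1,.12,.18);print("  orange",P[o][:5])
    dk=(I[...,2]<60)&rg(P,c0,.14,.05,.14)
    if dk.any(): print("  dark",dk.sum(),P[dk].mean(0))
E
```

```text
lid [0.489 0.256 0.066]
dr [ 0.494 -0.272  0.179]
sau [0.583 0.036 0.01 ]
muga [0.762 0.159 0.014]
mugb [ 0.77  -0.157 -0.001]
stap [ 0.37  -0.108  0.032]
phone [0.378 0.074 0.03 ]
mouse [0.62  0.467 0.005]
green1 [0.444 0.42  0.06 ]
green2 [0.334 0.252 0.064]
gdr [ 0.263 -0.375  0.012]
book [ 0.551 -0.554  0.06 ]
top lid 660 0.49824872612953186 0.2626975476741791 0.0540698803961277 flange z 0.03180702950945846 bar 88 [0.4974 0.2616 0.0588] 0.059067596895889696
 bar ang -154.99309240362513 0.07682845483760462
top dr 343 ztop [0.2332192 0.2390173]
  c [ 0.49371658 -0.26816358] 0.05120193187989419 handle 43 [ 0.41021608 -0.28762958] -166.87733067915693 far 0.10162530012921246
  saucer ((0.5840091705322266, 0.03874274715781212), 0.09427765011787415) [0.0016043  0.00934113 0.01837197]
  jug pts 425 [ 0.45420713 -0.25431516  0.09408567]
  orange [[ 0.49649839 -0.21769304  0.12731656]
 [ 0.48756907 -0.21058779  0.15752882]
 [ 0.48693856 -0.2135422   0.16091883]
 [ 0.48208373 -0.20912059  0.16912312]
 [ 0.48293625 -0.21304478  0.1642645 ]]
  dark 94 [ 0.43216975 -0.30166561  0.11375903]
scene lid 463 0.5010073184967041 0.2638997733592987 0.05576393008232117 flange z 0.034182565561985734 bar 101 [0.5016 0.2612 0.0581] 0.059552934542512315
 bar ang -154.55236074173504 0.07686256964214938
scene dr 395 ztop [0.23356024 0.23908928]
  c [ 0.49613585 -0.26830894] 0.05108241904019312 handle 31 [ 0.41339308 -0.29040818] -165.04628432851257 far 0.10746304986770296
  saucer ((0.583945631980896, 0.039123985916376114), 0.09104745090007782) [0.00433068 0.01084783 0.01729026]
  jug pts 1081 [ 0.53114479 -0.27722562  0.08251628]
  orange [[ 0.4879546  -0.21085269  0.16425325]
 [ 0.50138767 -0.3259598   0.16274806]
 [ 0.50470623 -0.32663608  0.16164783]
 [ 0.5063097  -0.32365028  0.16221657]
 [ 0.50673111 -0.32732227  0.15934208]]
  dark 67 [ 0.46191472 -0.31180078  0.10991604]
```

```bash
cat >> h.py <<'E'
def plan(pos,yaw,turnfirst=True):
    """tool-frame shift and turn to world pos with tool x at yaw deg, z down (shift given before & after the turn)"""
    from cell import arm
    s=arm.observe();r=R.from_rotvec(s["ee_rot"]);t=R.from_euler("z",yaw,degrees=True)*R.from_euler("x",180,degrees=True)
    d=np.array(pos)-s["position"]
    print("t",s["clock"],"pos",s["position"].round(4),"yaw",np.degrees(np.arctan2(*r.as_matrix()[1::-1,0])).round(2))
    print("turn",(r.inv()*t).as_rotvec().round(4),"shift pre",r.inv().apply(d).round(4),"post",t.inv().apply(d).round(4),"dist",np.linalg.norm(d).round(3))
E
python3 -c "
from h import *
plan((.4145,-.288,.290),14)"
```

```text
t 0.1 pos [ 0.2216 -0.5839  0.245 ] yaw 20.78
turn [-0.0014  0.0002  0.1184] shift pre [ 0.2853 -0.2083 -0.0447] post [ 0.2588 -0.2405 -0.045 ] dist 0.356
```

Emit:
{"op": "arm_command", "data": {
  "targets": [
    [[0, 0, -0.045, 0, 0, 0.118], [0.0288, -0.0267, 0, 0, 0, 0], [0.0288, -0.0267, 0, 0, 0, 0], [0.0288, -0.0267, 0, 0, 0, 0], [0.0288, -0.0267, 0, 0, 0, 0], [0.0288, -0.0267, 0, 0, 0, 0], [0.0288, -0.0267, 0, 0, 0, 0], [0.0288, -0.0267, 0, 0, 0, 0], [0.0288, -0.0267, 0, 0, 0, 0], [0.0288, -0.0267, 0, 0, 0, 0]]
  ],
  "jaw": 0.06,
  "newtons": 60
}}

```text
clock: 1.35
position: [0.4154, -0.2872, 0.2905]
ee_rot: [-3.118, -0.383, 0.001]
force: [0.4, -0.2, 0.5]
width: 0.655
gripper_force: 0.0
```

```bash
python3 -c "
from h import *
from cell import arm
plan((.4145,-.288,.217),14)
w=arm.get_image('wrist');cv2.imwrite('pics/w1.png',w['pixels'][...,::-1]);print({k:v for k,v in w.items() if k not in('pixels','z_map')})
"
```

```text
t 1.35 pos [ 0.4154 -0.2872  0.2905] yaw 14.02
turn [-0.0003  0.0004  0.0003] shift pre [-0.0011  0.0006  0.0735] post [-0.0011  0.0006  0.0735] dist 0.074
{'fx': 297.3186396354542, 'fy': 297.3186396354542, 'cx': 254.3742234079361, 'cy': 191.16709401467355, 'T_tool_cam': array([[ 6.27651890e-04, -9.54361637e-01, -2.98652762e-01,
         8.12671123e-02],
       [ 9.99999405e-01,  3.32689209e-04,  1.03848261e-03,
        -6.89137939e-05],
       [-8.91729409e-04, -2.98653237e-01,  9.54361278e-01,
        -1.39873350e-01],
       [ 0.00000000e+00,  0.00000000e+00,  0.00000000e+00,
         1.00000000e+00]])}
```

View pics/w1.png

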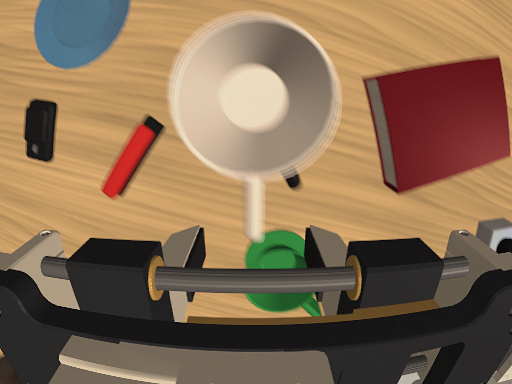

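The wrist view shows the white tab at (255,180)–(257,240), centred between the fingers and in line with the tool. Descend and grip.

Emit:
{"op": "arm_command", "data": {
  "targets": [
    [[0, 0, 0.025, 0, 0, 0], [0, 0, 0.025, 0, 0, 0], [0, 0, 0.023, 0, 0, 0], [0, 0, 0, 0, 0, 0]]
  ]
}}

```text
clock: 1.9
position: [0.4138, -0.2878, 0.2162]
ee_rot: [-3.116, -0.383, 0.005]
force: [-0.1, 0.2, -0.7]
width: 0.657
gripper_force: 0.0
```

Emit:
{"op": "arm_command", "data": {
  "targets": [
    [[0, 0, 0, 0, 0, 0], [0, 0, 0, 0, 0, 0], [0, 0, 0, 0, 0, 0], [0, 0, 0, 0, 0, 0], [0, 0, -0.005, 0, 0, 0], [0, 0, -0.01, 0, 0, 0], [0, 0, -0.015, 0, 0, 0], [0, 0, -0.015, 0, 0, 0], [0, 0, 0, 0, 0, 0]]
  ],
  "jaw": 0,
  "newtons": 60
}}

```text
clock: 3.02
position: [0.4158, -0.2888, 0.2644]
ee_rot: [3.116, 0.383, 0.004]
force: [-0.7, 0.1, -2.6]
width: 0.129
gripper_force: 60.0
```

Run:
```python
from h import *
from cell import arm
plan((.503,.019,.26),14)
D={n:arm.get_image(n) for n in("scene","top")};pickle.dump(D,open("v1.pkl","wb"))
c0=np.array([.495,-.268])
for n in D:
    P=cloud(D[n]);q=P[(np.hypot(P[...,0]-c0[0],P[...,1]-c0[1])<.064)&(P[...,2]>.262)&(P[...,2]<.3)]
    A=np.c_[q[:,:2],np.ones(len(q))];k=np.percentile(q[:,2],50)
    s=np.linalg.lstsq(A[q[:,2]>k],q[q[:,2]>k][:,2],rcond=None)[0];print(n,len(q),circ(q),np.percentile(q[:,2],[50,90]),"slopes",s)
im=D["scene"]["pixels"][140:260,110:270,::-1];cv2.imwrite("pics/s1.png",cv2.resize(im,None,fx=4,fy=4))
```

```text
t 3.025 pos [ 0.4158 -0.2888  0.2644] yaw 14.02
turn [ 0.0021 -0.0021  0.0004] shift pre [ 0.1591 -0.2775  0.0041] post [ 0.159  -0.2776  0.0044] dist 0.32
scene 384 (array([ 0.49649713, -0.26783032]), np.float64(0.05105365366329743)) [0.27256991 0.27859453] slopes [ 0.00576074 -0.00162249  0.27356198]
top 168 (array([ 0.49390548, -0.26763315]), np.float64(0.051388564239801815)) [0.27162384 0.27740525] slopes [-0.01201674 -0.01221476  0.27869928]
```

View pics/s1.png

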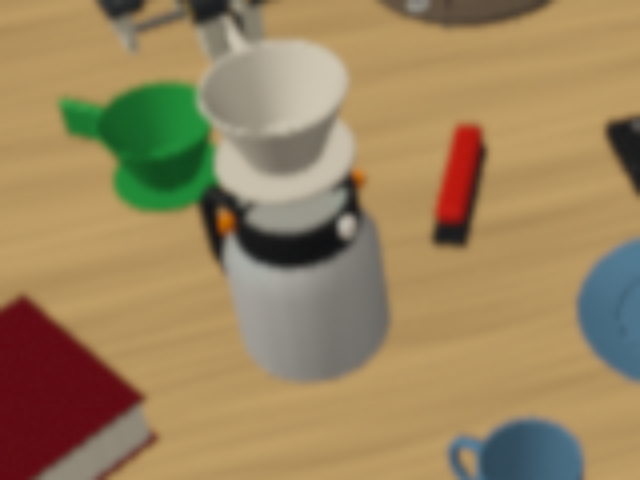

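The dripper is level (slopes about 0.01) and clear of the mouth. Carry it to the saucer.

Emit:
{"op": "arm_command", "data": {
  "targets": [
    [[0.008, -0.014, 0, 0, 0, 0], [0.017, -0.029, 0, 0, 0, 0], [0.021, -0.036, 0, 0, 0, 0], [0.021, -0.036, 0, 0, 0, 0], [0.021, -0.036, 0, 0, 0, 0], [0.021, -0.036, 0, 0, 0, 0], [0.021, -0.036, 0, 0, 0, 0], [0.018, -0.031, 0.01, 0, 0, 0], [0.013, -0.022, 0.02, 0, 0, 0], [0, 0, 0.02, 0, 0, 0]]
  ]
}}

```text
clock: 4.38
position: [0.5042, 0.0224, 0.2119]
ee_rot: [-3.115, -0.391, 0.0]
force: [-0.5, -0.1, -1.7]
width: 0.13
gripper_force: 60.0
```

Emit:
{"op": "arm_command", "data": {
  "targets": [
    [[0, 0, 0.025, 0, 0, 0], [0, 0, 0.025, 0, 0, 0], [0, 0, 0.025, 0, 0, 0], [0, 0, 0.02, 0, 0, 0], [0, 0, 0.01, 0, 0, 0], [0, 0, 0, 0, 0, 0]]
  ]
}}

```text
clock: 5.12
position: [0.5038, 0.019, 0.1073]
ee_rot: [-3.118, -0.384, 0.002]
force: [0.4, -0.1, -1.5]
width: 0.125
gripper_force: 60.0
```

Run:
```python
from h import *
from cell import arm
plan((.505,.018,.065),14)
D={n:arm.get_image(n) for n in("scene","top")}
c0=np.array([.584,.039])
for n in D:
    P=cloud(D[n]);q=P[(np.hypot(P[...,0]-c0[0],P[...,1]-c0[1])<.064)&(P[...,2]>.10)&(P[...,2]<.16)]
    q=q[q[:,2]>np.percentile(q[:,2],99)-.012];c,r=circ(q)
    A=np.c_[q[:,:2],np.ones(len(q))];s=np.linalg.lstsq(A,q[:,2],rcond=None)[0];print(n,len(q),c,r,np.percentile(q[:,2],[50,90]),"slopes",s)
```

```text
t 5.125 pos [0.5038 0.019  0.1073] yaw 14.06
turn [-0.0005  0.0014  0.001 ] shift pre [0.001  0.0013 0.0423] post [0.0009 0.0012 0.0423] dist 0.042
scene 210 [0.58404038 0.03898409] 0.05272391958648419 [0.1187608  0.12253095] slopes [-0.00655267 -0.0204817   0.12365112]Traceback (most recent call last):
  File "<stdin>", line 8, in <module>
    return _quantile_unchecked(
        a, q, axis, out, overwrite_input, method, keepdims, weights)
    return _ureduce(a,
                    func=_quantile_ureduce_func,
    ...<5 lines>...
                    overwrite_input=overwrite_input,
                    method=method)
    r = func(a, **kwargs)
    result = _quantile(arr,
                       quantiles=q,
    ...<2 lines>...
                       out=out,
                       weights=wgt)
    slices_having_nans = np.isnan(arr[-1, ...])
                                  ~~~^^^^^^^^^
IndexError: index -1 is out of bounds for axis 0 with size 0
```

Centred on the saucer. Lower to contact.

Emit:
{"op": "arm_command", "data": {
  "targets": [
    [[0, 0, 0.02, 0, 0, 0], [0, 0, 0.014, 0, 0, 0], [0, 0, 0.005, 0, 0, 0], [0, 0, 0.002, 0, 0, 0], [0, 0, 0, 0, 0, 0]]
  ]
}}

```text
clock: 5.85
position: [0.5025, 0.0177, 0.0678]
ee_rot: [3.117, 0.383, -0.005]
force: [-9.6, -1.7, 16.3]
width: 0.129
gripper_force: 60.0
```

Emit:
{"op": "arm_command", "data": {
  "targets": [
    [[0, 0, 0, 0, 0, 0], [0, 0, 0, 0, 0, 0], [0, 0, 0, 0, 0, 0], [0, 0, 0, 0, 0, 0]]
  ],
  "jaw": 0.05
}}

```text
clock: 6.35
position: [0.5045, 0.0184, 0.0667]
ee_rot: [-3.118, -0.383, -0.0]
force: [-0.2, 0.1, 0.2]
width: 0.507
gripper_force: 0.0
```

Emit:
{"op": "arm_command", "data": {
  "targets": [
    [[0, 0, -0.03, 0, 0, 0], [0, 0, -0.05, 0, 0, 0], [0, 0, -0.05, 0, 0, 0], [0, 0, -0.02, 0, 0, 0], [0, 0, 0, 0, 0, 0]]
  ],
  "jaw": 0.05
}}

```text
clock: 6.98
position: [0.5053, 0.0185, 0.2181]
ee_rot: [3.118, 0.383, 0.005]
force: [0.2, -0.3, -0.1]
width: 0.544
gripper_force: 0.0
```

Run:
```python
from h import *
from cell import arm
plan((.499,.262,.20),25.2)
s=arm.observe();w=arm.get_image('wrist');D={n:arm.get_image(n) for n in("scene","top")};D["wrist"]=w;D["st"]=s
pickle.dump(D,open("v2.pkl","wb"))
c0=np.array([.584,.039])
for n in("scene","top"):
    P=cloud(D[n]);q=P[(np.hypot(P[...,0]-c0[0],P[...,1]-c0[1])<.064)&(P[...,2]>.06)&(P[...,2]<.10)]
    if len(q)<20: print(n,len(q)); continue
    q=q[q[:,2]>.074];c,r=circ(q)
    A=np.c_[q[:,:2],np.ones(len(q))];s=np.linalg.lstsq(A,q[:,2],rcond=None)[0];print(n,len(q),c,r,np.percentile(q[:,2],[50,90]),"slopes",s)
P=cloud(D["scene"]);I=cv2.cvtColor(D["scene"]["pixels"],cv2.COLOR_RGB2HSV)
a=D["scene"]["pixels"][130:270,150:350,::-1];b=D["top"]["pixels"][150:290,200:400,::-1]
cv2.imwrite("pics/c2.png",np.vstack([cv2.resize(x,(600,300)) if 0 else cv2.resize(x,None,fx=2.1,fy=2.1) for x in(a,b)]))
```

```text
t 6.975 pos [0.5053 0.0185 0.2181] yaw 14.01
turn [ 0.001  -0.0032 -0.1953] shift pre [ 0.0527 -0.2378  0.0182] post [ 0.0979 -0.223   0.0181] dist 0.244
scene 241 [0.58598024 0.0386959 ] 0.05192910097426787 [0.0830139  0.08763166] slopes [ 0.01209957 -0.01471988  0.07609826]
top 0
```

View pics/c2.png

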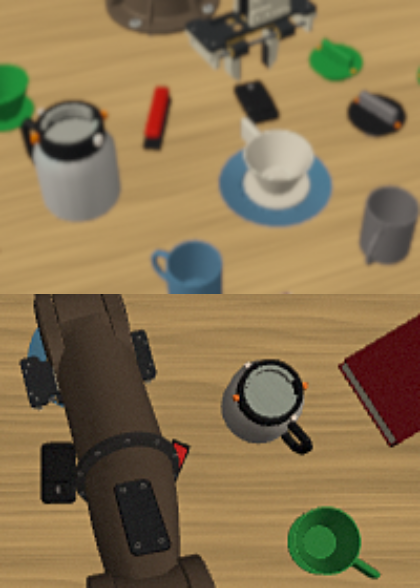

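The dripper stands upright on the saucer (crop 278,165), and the jug's mouth with its orange blocks is now visible. Measure the jug from both views.

Run:
```python
from h import *
D=pickle.load(open("v2.pkl","rb"));c0=np.array([.495,-.268])
for n in("scene","top"):
    d=D[n];P=cloud(d);I=cv2.cvtColor(d["pixels"],cv2.COLOR_RGB2HSV);M=R.from_rotvec(d["rotation"]).as_matrix()
    near=(np.hypot(P[...,0]-c0[0],P[...,1]-c0[1])<.085)&(P[...,2]>.135)
    rim=P[near&(I[...,2]<70)&(P[...,2]>.158)&(P[...,2]<.172)]
    c=rim[:,:2].mean(0)
    for _ in range(10):
        q=rim[(np.hypot(*(rim[:,:2]-c).T)<.054)];c,r=circ(q)
    print(n,"rim",len(q),c,r,np.median(q[:,2]))
    o=near&(I[...,0]>4)&(I[...,0]<20)&(I[...,1]>170)&(I[...,2]>120)
    k,L,st,ce=cv2.connectedComponentsWithStats(o.astype(np.uint8))
    for i in range(1,k):
        ray=M@np.array([(ce[i][0]-d["cx"])/d["fx"],(ce[i][1]-d["cy"])/d["fy"],1]);p=d["xyz"]+ray*(.158-d["xyz"][2])/ray[2]
        q=P[L==i].mean(0);print("  orange",st[i][4],ce[i].round(1),"ray",p.round(4),"depth",q.round(4),"ang",np.degrees(np.arctan2(*(p[:2]-c)[::-1])).round(1))
```

```text
scene rim 114 [ 0.49927769 -0.2692597 ] 0.04663663740086267 0.16533875085060634
  orange 8 [199.1 183.9] ray [ 0.4843 -0.2136  0.158 ] depth [ 0.4898 -0.2143  0.163 ] ang 105.0
  orange 13 [166.2 195. ] ray [ 0.502  -0.3232  0.158 ] depth [ 0.5074 -0.3232  0.1631] ang -87.1
top rim 218 [ 0.4935579  -0.26808516] 0.047286798322612754 0.16398623229411158
  orange 8 [344.9 193.1] ray [ 0.5036 -0.3252  0.158 ] depth [ 0.5029 -0.3246  0.1616] ang -80.0
  orange 8 [312.1 198.9] ray [ 0.4845 -0.2142  0.158 ] depth [ 0.4839 -0.2138  0.1614] ang 99.6
```

Emit:
{"op": "arm_command", "data": {
  "targets": [
    [[0, 0, 0, 0, 0, -0.098], [0, 0, 0, 0, 0, -0.097], [0.024, -0.056, 0, 0, 0, 0], [0.0245, -0.0557, 0, 0, 0, 0], [0.0245, -0.0557, 0, 0, 0, 0], [0.0245, -0.0557, 0.01, 0, 0, 0], [0, 0, 0.01, 0, 0, 0], [0, 0, 0, 0, 0, 0]]
  ],
  "jaw": 0.06
}}

```text
clock: 8.12
position: [0.4966, 0.2609, 0.1945]
ee_rot: [3.064, 0.686, -0.006]
force: [-0.4, -0.6, 0.0]
width: 0.652
gripper_force: 0.0
```

Run:
```python
from h import *
from cell import arm
plan((.499,.262,.054),25.2)
s=arm.observe();w=arm.get_image('wrist');pickle.dump((s,w),open("w3.pkl","wb"))
cv2.imwrite("pics/w3.png",w["pixels"][...,::-1])
```

```text
t 8.125 pos [0.4966 0.2609 0.1945] yaw 25.24
turn [0.0006 0.0042 0.0007] shift pre [ 3.200e-03 -1.000e-04  1.405e-01] post [ 0.0026 -0.      0.1405] dist 0.141
```

View pics/w3.png

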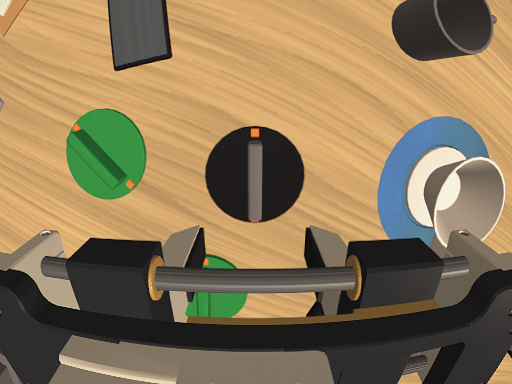

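The wrist view shows the black lid at (255,175), its bar upright in the picture at column 255, aligned and centred between the fingers. Descend and grip.

Emit:
{"op": "arm_command", "data": {
  "targets": [
    [[0.003, 0, 0.04, 0, 0, 0], [0, 0, 0.045, 0, 0, 0], [0, 0, 0.035, 0, 0, 0], [0, 0, 0.016, 0, 0, 0], [0, 0, 0.004, 0, 0, 0], [0, 0, 0, 0, 0, 0]]
  ]
}}

```text
clock: 8.93
position: [0.5011, 0.2631, 0.0577]
ee_rot: [-3.066, -0.684, -0.002]
force: [-0.1, 0.8, 0.4]
width: 0.653
gripper_force: 0.0
```

Emit:
{"op": "arm_command", "data": {
  "targets": [
    [[0, 0, 0, 0, 0, 0], [0, 0, 0, 0, 0, 0], [0, 0, 0, 0, 0, 0], [0, 0, 0, 0, 0, 0], [0, 0, -0.01, 0, 0, 0], [0, 0, -0.03, 0, 0, 0], [0, 0, -0.05, 0, 0, 0], [0, 0, -0.06, 0, 0, 0], [0, 0, -0.04, 0, 0, 0], [0, 0, 0, 0, 0, 0]]
  ],
  "jaw": 0,
  "newtons": 60
}}

```text
clock: 10.18
position: [0.5016, 0.2642, 0.2507]
ee_rot: [-3.064, -0.685, -0.01]
force: [-0.4, -0.2, -2.6]
width: 0.145
gripper_force: 60.0
```

Run:
```python
from h import *
plan((.4945+.0156,-.2685-.0886,.245),100)
```

```text
t 10.175 pos [0.5016 0.2642 0.2507] yaw 25.2
turn [ 0.0039 -0.0059 -1.3056] shift pre [-0.2568  0.5658  0.0037] post [-0.6133 -0.0995  0.0057] dist 0.621
```

Emit:
{"op": "arm_command", "data": {
  "targets": [
    [[0, 0, -0.01, 0, 0, -0.1], [0, 0, -0.01, 0, 0, -0.172], [0, 0, 0, 0, 0, -0.172], [0, 0, 0, 0, 0, -0.172], [0, 0, 0, 0, 0, -0.172], [0, 0, 0, 0, 0, -0.172], [0, 0, 0, 0, 0, -0.172], [0, 0, 0, 0, 0, -0.1], [0, 0, 0, 0, 0, -0.074], [0, 0, 0, 0, 0, 0]]
  ]
}}

```text
clock: 11.42
position: [0.4998, 0.2625, 0.2656]
ee_rot: [-2.019, -2.406, 0.003]
force: [-0.9, 0.1, -0.7]
width: 0.144
gripper_force: 60.0
```

Run:
```python
from h import *
plan((.5171,-.3965,.265),100)
```

```text
t 11.425 pos [0.4998 0.2625 0.2656] yaw 100.0
turn [-0.002   0.0005 -0.    ] shift pre [-0.652  -0.0974  0.0011] post [-6.52e-01 -9.74e-02  6.00e-04] dist 0.659
```

Emit:
{"op": "arm_command", "data": {
  "targets": [
    [[-0.03, -0.0045, 0, 0, 0, 0], [-0.045, -0.0065, 0, 0, 0, 0], [-0.05, -0.0075, 0, 0, 0, 0], [-0.05, -0.0075, 0, 0, 0, 0], [-0.05, -0.0075, 0, 0, 0, 0], [-0.05, -0.0075, 0, 0, 0, 0], [-0.05, -0.0075, 0, 0, 0, 0], [-0.05, -0.0075, 0, 0, 0, 0], [-0.05, -0.0075, 0, 0, 0, 0], [-0.05, -0.0075, 0, 0, 0, 0]]
  ]
}}

```text
clock: 12.68
position: [0.5126, -0.2186, 0.2663]
ee_rot: [-2.021, -2.405, 0.0]
force: [0.7, -0.9, -1.6]
width: 0.146
gripper_force: 60.0
```

Emit:
{"op": "arm_command", "data": {
  "targets": [
    [[-0.05, -0.0075, 0, 0, 0, 0], [-0.05, -0.0075, 0, 0, 0, 0], [-0.045, -0.0065, 0, 0, 0, 0], [-0.032, -0.0045, 0, 0, 0, 0], [0, 0, 0, 0, 0, 0], [0, 0, 0, 0, 0, 0]]
  ]
}}

```text
clock: 13.42
position: [0.5183, -0.3948, 0.2661]
ee_rot: [-2.018, -2.406, -0.001]
force: [-0.2, 0.5, -1.2]
width: 0.145
gripper_force: 60.0
```

Run:
```python
from h import *
from cell import arm
plan((.4945,-.2685,.265),100)
s=arm.observe();w=arm.get_image('wrist');pickle.dump((s,w),open("w4.pkl","wb"))
cv2.imwrite("pics/w4.png",w["pixels"][...,::-1])
```

```text
t 13.425 pos [ 0.5183 -0.3948  0.2661] yaw 100.01
turn [-0.0004 -0.0014  0.0001] shift pre [ 0.1285 -0.0015  0.0013] post [ 0.1285 -0.0015  0.0011] dist 0.129
```

View pics/w4.png

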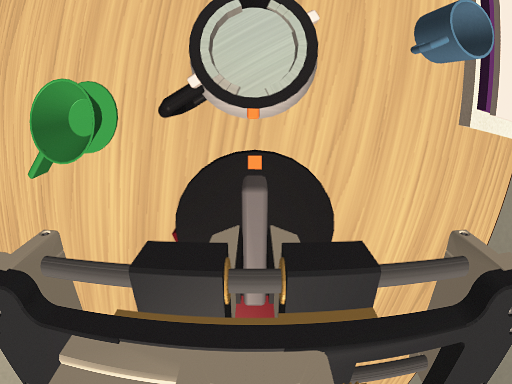

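The wrist view shows the jug's mouth at (253,45), one orange block at (253,113), white blocks at (314,16) and (193,82), and the held lid's orange square at (255,162). The bar is in line with the notches. Fit the circles.

```bash
cat >> h.py <<'E'
def fish(w,uv,zt):
    uv=np.atleast_2d(uv).astype(float);x=uv-[w["cx"],w["cy"]];r=np.hypot(*x.T);th=r/w["fx"]
    d=np.c_[x/np.maximum(r,1e-9)[:,None]*np.sin(th)[:,None],np.cos(th)]
    T=w["T_tool_cam"];d=d@T[:3,:3].T;o=T[:3,3];return o+d*((zt-o[2])/d[:,2])[:,None]
def robust(p,n=8,t=.0015):
    k=p
    for _ in range(n):
        c,r=circ(k);k=p[abs(np.hypot(*(p[:,:2]-c).T)-r)<t] if _>1 else p[abs(np.hypot(*(p[:,:2]-c).T)-r)<.005]
    return c,r,len(k)
E
python3 - <<'E'
from h import *
s,w=pickle.load(open("w4.pkl","rb"));I=w["pixels"];H=cv2.cvtColor(I,cv2.COLOR_RGB2HSV);G=I.max(2)
dk=((G<70)).astype(np.uint8)
ci,cj=253,46
def rays(c,lo,hi,sgn,angs,outer):
    out=[]
    for a in np.radians(angs):
        rr=np.arange(lo,hi,.5);u=c[0]+rr*np.cos(a);v=c[1]+rr*np.sin(a)
        ok=(v>1)&(v<382)&(u>1)&(u<510)
        if not ok.all(): rr,u,v=rr[ok],u[ok],v[ok]
        if len(rr)<6: continue
        g=cv2.remap(G.astype(np.float32),u.astype(np.float32)[None],v.astype(np.float32)[None],1)[0]
        d=np.gradient(g); i=np.argmax(d) if outer else np.argmin(d)
        if abs(d[i])>5 and 1<i<len(d)-2: out.append((u[i],v[i]))
    return np.array(out)
e=rays((ci,ci and cj),55,80,1,np.arange(-20,201,4),True)
zt=s["position"][2]-.165
p=fish(w,e,zt);print("neck outer",len(e),robust(p,t=.002))
e=rays((ci,cj),38,60,1,np.arange(-20,201,4),False);p=fish(w,e,zt);print("inner",len(e),robust(p,t=.002))
# lid flange front
e=rays((255,230),60,100,1,np.arange(-165,-14,4),True);p=fish(w,e,.023);print("flange",len(e),robust(p,t=.002))
o=((H[...,0]>4)&(H[...,0]<20)&(H[...,1]>170)&(H[...,2]>150)).astype(np.uint8)
k,L,st,ce=cv2.connectedComponentsWithStats(o)
for i in range(1,k):
    if st[i][4]>20: print("orange",st[i],ce[i].round(1),fish(w,ce[i],zt+.007).round(4),fish(w,ce[i],.023).round(4))
wh=((H[...,1]<25)&(H[...,2]>200)).astype(np.uint8);wh[130:]=0
k,L,st,ce=cv2.connectedComponentsWithStats(wh)
for i in range(1,k):
    if st[i][4]>20: print("white",st[i],fish(w,ce[i],zt+.007).round(4))
E
```

```text
neck outer 56 (array([ 0.1272033 , -0.00091052]), np.float64(0.05186778179000561), 56)
inner 56 (array([ 0.12688766, -0.0009264 ]), np.float64(0.04269644000716125), 56)
flange 38 (array([0.00600842, 0.00013883]), np.float64(0.048137348020931094), 38)
orange [247 108  12  11 123] [252.4 113. ] [[ 0.071  -0.0015  0.1081]] [[ 0.0745 -0.0009  0.023 ]]
orange [248 156  14  13 182] [254.5 162. ] [[0.0294 0.0003 0.1081]] [[0.0472 0.0002 0.023 ]]
white [217   6  11   8  22] [[ 0.1602 -0.0262  0.1081]]
white [310  15   9   6  28] [[0.1548 0.0495 0.1081]]
white [217  23  42  24  63] [[ 0.1376 -0.0144  0.1081]]
white [240  37  53  32 162] [[0.1243 0.0135 0.1081]]
white [279  61  14  10  24] [[0.1107 0.0257 0.1081]]
white [191  79   9   8  26] [[ 0.0976 -0.0492  0.1081]]
```

Run:
```python
from h import *
s,w=pickle.load(open("w4.pkl","rb"));G=w["pixels"].max(2);Z=w["z_map"]
T=w["T_tool_cam"]
def pt(u,v):
    a=fish(w,(u,v),.05)[0]-T[:3,3];dc=T[:3,:3].T@a;return T[:3,3]+a/dc[2]*Z[v,u]
for uv in[(220,185),(290,185),(200,200),(255,154),(235,160),(275,160),(255,185),(255,215),(255,195),(195,45),(253,98),(305,75)]: print(uv,pt(*uv).round(4),G[uv[1],uv[0]])
print(G[143:184:1,255])
```

```text
(220, 185) [ 0.0305 -0.0209  0.0344] 33
(290, 185) [0.0302 0.0221 0.0352] 36
(200, 200) [ 8.130e-02  1.000e-04 -1.399e-01] 34
(255, 154) [0.0499 0.0005 0.0331] 31
(235, 160) [ 0.0461 -0.0114  0.0339] 34
(275, 160) [0.0461 0.0125 0.034 ] 37
(255, 185) [0.0374 0.0005 0.0107] 71
(255, 215) [0.0219 0.0005 0.0068] 136
(255, 195) [0.0337 0.0005 0.005 ] 135
(195, 45) [ 0.1282 -0.0473  0.1   ] 37
(253, 98) [ 0.0834 -0.0009  0.1006] 27
(305, 75) [0.1029 0.0405 0.1002] 38
[216 215 213 216 215 220 178   9  19  34  33  31 137 255 253 251 251 251
 251 251 251 251 251 251 254 254 143  32  33  35  34  39  53  71  69  69
  70  74  72  71  71]
```

Jug centre is (0.127, -0.001) in the tool frame and lid centre about (-0.001, 0.0005). The lid's underside is about 66 mm below the TCP, so the bar is held only by the fingertips. Move over the mouth and lower.

Emit:
{"op": "arm_command", "data": {
  "targets": [
    [[0.03, -0.0004, 0, 0, 0, 0], [0.04, -0.0005, 0, 0, 0, 0], [0.04, -0.0005, 0, 0, 0, 0], [0.018, 0, 0, 0, 0, 0], [0, 0, 0.015, 0, 0, 0], [0, 0, 0.012, 0, 0, 0], [0, 0, 0, 0, 0, 0]]
  ]
}}

```text
clock: 14.35
position: [0.4937, -0.2711, 0.2378]
ee_rot: [-2.019, -2.403, 0.001]
force: [0.1, -0.5, -1.4]
width: 0.143
gripper_force: 60.0
```

Run:
```python
from h import *
from cell import arm
p4=np.array([.5183,-.3948,.2661]);t=R.from_euler("z",100,degrees=True)*R.from_euler("x",180,degrees=True)
tg=p4+t.apply([.128,-.0014,.059]);print(tg);plan(tg,100)
```

```text
[ 0.4946943  -0.26898772  0.2071    ]
t 14.35 pos [ 0.4937 -0.2711  0.2378] yaw 99.92
turn [-0.0025 -0.0016 -0.0013] shift pre [0.0019 0.0014 0.0307] post [0.002  0.0014 0.0307] dist 0.031
```

Emit:
{"op": "arm_command", "data": {
  "targets": [
    [[0.001, 0.0007, 0.008, 0, 0, 0], [0, 0, 0.008, 0, 0, 0], [0, 0, 0.006, 0, 0, 0], [0, 0, 0, 0, 0, 0]]
  ]
}}

```text
clock: 14.85
position: [0.4949, -0.2689, 0.2172]
ee_rot: [-2.018, -2.406, 0.0]
force: [-0.2, -0.6, -1.5]
width: 0.144
gripper_force: 60.0
```

Emit:
{"op": "arm_command", "data": {
  "targets": [
    [[0, 0, 0.004, 0, 0, 0], [0, 0, 0.003, 0, 0, 0], [0, 0, 0.002, 0, 0, 0], [0, 0, 0, 0, 0, 0]]
  ]
}}

```text
clock: 15.35
position: [0.4951, -0.269, 0.2086]
ee_rot: [-2.019, -2.407, 0.0]
force: [0.1, -0.2, -1.7]
width: 0.149
gripper_force: 60.0
```

Emit:
{"op": "arm_command", "data": {
  "targets": [
    [[0, 0, 0.0015, 0, 0, 0], [0, 0, 0.001, 0, 0, 0], [0, 0, 0, 0, 0, 0]]
  ]
}}

```text
clock: 15.72
position: [0.4953, -0.269, 0.2082]
ee_rot: [2.018, 2.406, -0.001]
force: [-6.8, 3.0, 16.7]
width: 0.144
gripper_force: 60.0
```

Seated with contact at the expected height. Open, regrip deeper on the bar.

Emit:
{"op": "arm_command", "data": {
  "targets": [
    [[0, 0, 0, 0, 0, 0], [0, 0, 0, 0, 0, 0], [0, 0, 0, 0, 0, 0], [0, 0, 0.006, 0, 0, 0], [0, 0, 0.003, 0, 0, 0], [0, 0, 0, 0, 0, 0]]
  ],
  "jaw": 0.04
}}

```text
clock: 16.48
position: [0.4949, -0.2689, 0.1967]
ee_rot: [-2.018, -2.406, 0.0]
force: [0.0, -0.3, -0.4]
width: 0.437
gripper_force: 0.0
```

Emit:
{"op": "arm_command", "data": {
  "targets": [
    [[0, 0, 0, 0, 0, 0], [0, 0, 0, 0, 0, 0], [0, 0, 0, 0, 0, 0], [0, 0, 0, 0, 0, 0]]
  ],
  "jaw": 0,
  "newtons": 60
}}

```text
clock: 16.98
position: [0.4952, -0.269, 0.1973]
ee_rot: [2.019, 2.407, -0.0]
force: [0.2, 0.4, 0.4]
width: 0.145
gripper_force: 60.0
```

Run:
```python
from h import *
from cell import arm
plan((.4947,-.2689,.196),40);s=arm.observe();print(s["force"],s["ft_torque"],s["joints"].round(2))
D={n:arm.get_image(n) for n in("scene",)};P=cloud(D["scene"])
q=P[(np.hypot(P[...,0]-.495,P[...,1]+.269)<.06)&(P[...,2]>.15)&(P[...,2]<.19)];print(len(q),np.percentile(q[:,2],[10,50,75,90]))
```

```text
t 16.975 pos [ 0.4952 -0.269   0.1973] yaw 100.03
turn [2.0000e-04 1.0000e-04 1.0476e+00] shift pre [ 0.0002 -0.0005  0.0013] post [-0.0003 -0.0004  0.0013] dist 0.001
[0.19259637 0.35989067 0.37909486] [-0.06398209 -0.135547   -0.00828854] [ 0.81  0.44 -0.56  1.75  0.27  1.02  0.33]
506 [0.15675569 0.17348592 0.17532874 0.17649029]
```

Flange top is at 0.1735, so the lid is home in the notches. Twist clockwise.

Emit:
{"op": "arm_command", "data": {
  "targets": [
    [[0, 0, 0, 0, 0, 0.06], [0, 0, 0, 0, 0, 0.1], [0, 0, 0, 0, 0, 0.1], [0, 0, 0, 0, 0, 0.1], [0, 0, 0, 0, 0, 0.1], [0, 0, 0, 0, 0, 0.1], [0, 0, 0, 0, 0, 0.1], [0, 0, 0, 0, 0, 0.08], [0, 0, 0, 0, 0, 0]]
  ]
}}

```text
clock: 18.15
position: [0.4953, -0.2689, 0.1973]
ee_rot: [2.752, 1.515, 0.0]
force: [-0.3, -0.3, 0.6]
width: 0.149
gripper_force: 60.0
```

```bash
python3 -c "
from h import *
from cell import arm
plan((.4947,-.2689,.196),40);s=arm.observe();print(s['force'],s['ft_torque'])"
```

```text
t 18.15 pos [ 0.4953 -0.2689  0.1973] yaw 57.66
turn [2.000e-04 1.000e-04 3.082e-01] shift pre [-0.0003 -0.0005  0.0013] post [-0.0004 -0.0004  0.0013] dist 0.001
[-0.33634499 -0.27561374  0.64591143] [-0.04081412 -0.09789503 -0.1121285 ]
```

Emit:
{"op": "arm_command", "data": {
  "targets": [
    [[0, 0, 0, 0, 0, 0.08], [0, 0, 0, 0, 0, 0.08], [0, 0, 0, 0, 0, 0.08], [0, 0, 0, 0, 0, 0.06], [0, 0, 0, 0, 0, 0.04], [0, 0, 0, 0, 0, 0]]
  ]
}}

```text
clock: 18.9
position: [0.4962, -0.2692, 0.1974]
ee_rot: [2.967, 1.029, 0.002]
force: [5.0, -3.3, -2.7]
width: 0.155
gripper_force: 63.5
```

```bash
python3 -c "
from h import *
from cell import arm
plan((.4947,-.2689,.196),40);s=arm.observe();print(s['force'],s['ft_torque'])
w=arm.get_image('wrist');cv2.imwrite('pics/w5.png',w['pixels'][...,::-1])"
```

```text
t 18.9 pos [ 0.4962 -0.2692  0.1974] yaw 38.28
turn [ 0.0019 -0.0008 -0.0301] shift pre [-0.001  -0.0011  0.0014] post [-0.001  -0.0011  0.0014] dist 0.002
[ 4.96927574 -3.26307677 -2.65048433] [-0.41164294 -1.02362582  1.33811383]
```

View pics/w5.png

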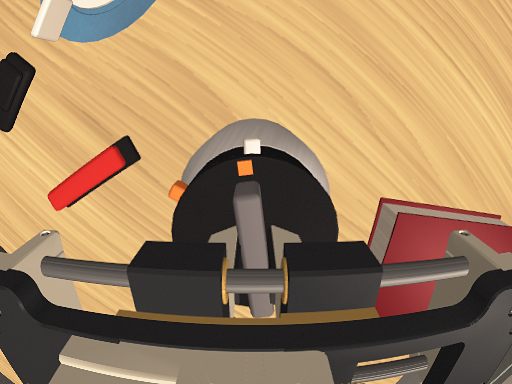

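The wrist view shows the bar's orange square at (245,168) a little left of the white mark at (252,147): the bar slipped in the pads, leaving it roughly 6 degrees short. Regrip nearer the bar's end for leverage and push it round.

Emit:
{"op": "arm_command", "data": {
  "targets": [
    [[0, 0, 0, 0, 0, 0], [0, 0, 0, 0, 0, 0], [0, 0, 0, 0, 0, -0.07], [0, 0, 0, 0, 0, -0.06], [0.013, 0, 0, 0, 0, 0], [0.013, 0, 0, 0, 0, 0], [0, 0, 0, 0, 0, 0]]
  ],
  "jaw": 0.04
}}

```text
clock: 19.82
position: [0.5146, -0.2485, 0.1973]
ee_rot: [-2.895, -1.22, -0.001]
force: [-0.5, -0.2, 0.5]
width: 0.438
gripper_force: 0.0
```

Emit:
{"op": "arm_command", "data": {
  "targets": [
    [[0, 0, 0, 0, 0, 0], [0, 0, 0, 0, 0, 0], [0, 0, 0, 0, 0, 0], [0, 0, 0, 0, 0, 0]]
  ],
  "jaw": 0,
  "newtons": 60
}}

```text
clock: 20.32
position: [0.5137, -0.2514, 0.1973]
ee_rot: [2.896, 1.215, 0.001]
force: [3.2, -3.9, -3.2]
width: 0.144
gripper_force: 60.0
```

```bash
python3 -c "
from h import *
from cell import arm
c=np.array([.495,-.269,.197]);a=np.radians(40)
plan(c+.026*np.array([np.cos(a),np.sin(a),0]),40);s=arm.observe();print(s['force'],s['ft_torque'])"
```

```text
t 20.325 pos [ 0.5137 -0.2514  0.1973] yaw 45.51
turn [ 0.0016 -0.0003  0.0962] shift pre [0.0002 0.0015 0.0003] post [0.0004 0.0014 0.0003] dist 0.002
[ 3.17092835 -3.91151321 -3.23312171] [-0.72101057 -0.76129131 -0.2566759 ]
```

Emit:
{"op": "arm_command", "data": {
  "targets": [
    [[0, 0.0015, 0, 0, 0, 0.03], [0, 0.0015, 0, 0, 0, 0.03], [0, 0.0015, 0, 0, 0, 0.03], [0, 0.001, 0, 0, 0, 0.02], [0, 0.001, 0, 0, 0, 0], [0, 0, 0, 0, 0, 0]]
  ]
}}

```text
clock: 21.08
position: [0.5154, -0.2529, 0.1973]
ee_rot: [-2.954, -1.058, 0.007]
force: [-12.0, 5.7, 10.6]
width: 0.147
gripper_force: 61.8
```

```bash
python3 -c "
from h import *
from cell import arm
c=np.array([.495,-.269,.197]);a=np.radians(40)
plan(c+.026*np.array([np.cos(a),np.sin(a),0]),40);s=arm.observe();print(s['force'],s['ft_torque']);d=s['position']-c;print(np.degrees(np.arctan2(d[1],d[0])))"
```

```text
t 21.075 pos [ 0.5154 -0.2529  0.1973] yaw 39.41
turn [-0.0051  0.0027 -0.0104] shift pre [ 0.     -0.0008  0.0003] post [ 0.     -0.0008  0.0003] dist 0.001
[-12.00219142   5.67621907  10.63670024] [1.25201657 2.26920016 1.24042019]
38.17052722285893
```

Emit:
{"op": "arm_command", "data": {
  "targets": [
    [[0, 0.0015, 0, 0, 0, 0.02], [0, 0.0015, 0, 0, 0, 0.02], [0, 0.001, 0, 0, 0, 0], [0, 0, 0, 0, 0, 0]]
  ]
}}

```text
clock: 21.58
position: [0.5157, -0.2535, 0.1972]
ee_rot: [-2.969, -0.999, 0.013]
force: [-21.7, 15.9, 22.2]
width: 0.152
gripper_force: 62.8
```

```bash
python3 -c "
from h import *
from cell import arm
c=np.array([.495,-.269,.197]);a=np.radians(40)
plan(c+.026*np.array([np.cos(a),np.sin(a),0]),40);s=arm.observe();print(s['force'],s['ft_torque']);d=s['position']-c;print(np.degrees(np.arctan2(d[1],d[0])))"
```

```text
t 21.575 pos [ 0.5157 -0.2535  0.1972] yaw 37.21
turn [-0.0107  0.0047 -0.0488] shift pre [ 0.0001 -0.0015  0.0002] post [ 0.0001 -0.0014  0.0002] dist 0.001
[-21.67896034  15.92196749  22.16858671] [3.00547089 4.58235352 1.36063521]
36.79441457272096
```

Force is rising with almost no travel, so the stop is reached. Release, lift and check.

Emit:
{"op": "arm_command", "data": {
  "targets": [
    [[0, -0.003, 0, 0, 0, 0], [0, 0, 0, 0, 0, 0], [0, 0, 0, 0, 0, 0], [0, 0, -0.02, 0, 0, 0], [-0.02, 0, -0.04, 0, 0, 0], [-0.05, 0, -0.04, 0, 0, 0], [-0.05, 0, 0, 0, 0, 0], [0, 0, 0, 0, 0, 0]]
  ],
  "jaw": 0.05
}}

```text
clock: 22.58
position: [0.4203, -0.3311, 0.2968]
ee_rot: [2.981, 0.985, -0.002]
force: [0.0, 0.4, 0.5]
width: 0.547
gripper_force: 0.0
```

Run:
```python
from h import *
from cell import arm
s=arm.observe();w=arm.get_image('wrist');cv2.imwrite('pics/w6.png',w['pixels'][...,::-1]);I=w["pixels"];H=cv2.cvtColor(I,cv2.COLOR_RGB2HSV)
zt=s["position"][2];Rm=R.from_rotvec(s["ee_rot"]).as_matrix()
W=lambda uv,z:s["position"]+Rm@fish(w,uv,zt-z)[0]
for nm,m,z in(("orange",(H[...,0]>4)&(H[...,0]<20)&(H[...,1]>170)&(H[...,2]>150),.173),("white",(H[...,1]<25)&(H[...,2]>200),.158)):
    k,L,st,ce=cv2.connectedComponentsWithStats(m.astype(np.uint8))
    for i in range(1,k):
        p=W(ce[i],z)
        if st[i][4]>15 and np.hypot(p[0]-.495,p[1]+.269)<.08: print(nm,st[i][4],ce[i].round(1),p.round(4),np.degrees(np.arctan2(p[1]+.269,p[0]-.495)).round(1))
S=arm.get_image("scene");P=cloud(S)
d=np.hypot(P[...,0]-.4955,P[...,1]+.269);q=P[(d<.052)&(P[...,2]>.165)&(P[...,2]<.18)];A=np.c_[q[:,:2]-[.495,-.269],np.ones(len(q))]
print(len(q),"flange z",np.linalg.lstsq(A,q[:,2],rcond=None)[0])
b=P[(d<.05)&(P[...,2]>.19)&(P[...,2]<.215)];m=b[:,:2]-b[:,:2].mean(0);e,V=np.linalg.eigh(m.T@m);print("bar",len(b),b.mean(0),np.degrees(np.arctan2(V[1,1],V[0,1])))
```

```text
orange 68 [245.2  30. ] [ 0.5324 -0.2385  0.1727] 39.2
orange 73 [193.3  57.6] [ 0.486  -0.216   0.1727] 99.6
orange 53 [304.6 111.9] [ 0.5049 -0.3242  0.1729] -79.9
orange 94 [254.3 135.5] [ 0.4608 -0.3015  0.1729] -136.4
white 27 [245.8  22.8] [ 0.5411 -0.2321  0.1577] 38.6
white 25 [253.8 144.8] [ 0.4521 -0.3075  0.1579] -138.1
456 flange z [-0.02141983 -0.00463678  0.17472516]
bar 124 [ 0.49938338 -0.26948825  0.19961667] -138.21864590515142
```

View pics/w6.png

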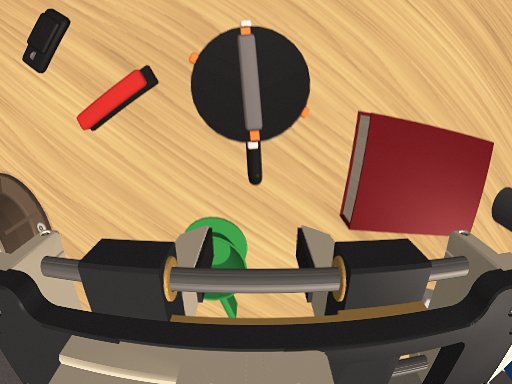

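The wrist view shows the bar's orange squares, (245,30) and (254,135), in line with the white marks at (246,23) and (254,145). The bar sits at 41.3° against 40.3° for the marks. Hand in.

```bash
python3 -c "
from cell import arm
print(arm.sign_off())"
```

```text
the job is handed in; nothing more can be done
None
```

I handed the job in at about 22.6 s: the dripper stands upright on the blue saucer, and the lid is on the jug, twisted clockwise until it stopped, with its bar within about 1° of the white marks.

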